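# Shut and lock the access panel of the lathe drive unit

### The arm

A 6-joint arm with a two-finger parallel gripper is mounted at the origin on the work surface. World frame = base frame: x ahead of the robot, y to its left, z up, the work surface at z = 0. Lengths are in m, angles in rad, forces in N, time in s.
With the tool pointing down it reaches from about 0.25 to 0.725 m from the base axis. Payload 4 kg.
Tool frame: the origin (TCP) lies on the centre line of the jaws, within the pads' length; the fingertips stand 25 mm ahead of it and the grasp point (between the pads) lies 6 mm ahead of it; z points along the fingers, x is the direction in which the jaws open and shut, and the axes are right-handed (so a half turn about z gives the same grasp; the last joint's range is limited). The gripper opens to 85 mm and grips with 20 to 120 N. Pads are 22 mm wide; open, the fingers measure 114 mm over their backs; the gripper's body (76 mm by 85 mm) begins 54 mm behind the grasp point. The pads swing forward as they close: fully open they stand 13 mm farther back than shut.
Start: joints at [1.275, 0.241, 0.005, 1.335, 0, 1.571], TCP at [0.146, 0.478, 0.256] pointing down, gripper open.
Joint ranges: [-2.72, 2.72], [-1.05, 1.87], [-1.09, 1.28], [-1.99, 2.15], [-1.42, 1.44], [-3.14, 3.14]. Speed limits (rad/s): [2.79, 2.79, 3.14, 3.14, 3.14, 3.14].

### API

Orientations are given as a unit quaternion [x, y, z, w].
In Python, from workcell import bot, imaging, order gives the robot as it stands.
- The arm moves only by the tool carry_out, never from a script. Its argument "moves" is a list of rows, each a list of 5 numbers: the shift along the tool's x, y, z scaled (see below), then the turn about the tool's z scaled (see below), then the opening, from -1 (shut) to 1 (fully open). In form: [[tx, ty, tz, roll, hand], ...]. A call has 1 to 20 rows; each row is the pose to reach, as a shift and turn from the pose commanded when the call began, along the tool's axes at that moment; what a row does not reach only later rows make up. The controller multiplies each number of a shift by 0.1 m and each number of a turn by 90 degrees. A row lasts 1/10 s, in which the tool goes at most 50 mm and 8.59 degrees, less where a joint would pass 70% of its speed; a pose out of reach is approached as far as the arm can. A call with a number of a shift or a turn outside -1 to 1 is refused whole. A call with a gripper value outside its range is refused whole. The fingers move at their own pace and stop on an object; the grip force is fixed at half the most. Time passes only in rows, so rows that repeat a pose let the fingers close. It gives the time, the measured TCP pose, the force and the opening at its end, in the units of the state.
- bot.get_obs(): the state, without advancing time (a new reading comes with each control period).
- imaging.camera(name): name is "scene" or "side" or "wrist"; returns the picture (384x512x3 uint8, red, green, blue); there is no depth.
- imaging.camera_model(name): a dict with "fovy" (degrees; the focal length in pixels is half the picture's height over the tangent of half this angle, whatever the lens; pixels are square), "cx", "cy" (the principal point, pixels), "eye" and "rotation" of the camera in the world. Camera axes: x right, y up, looking along -z (the intrinsics and any distortion apply to the point x, -y, -z); pixel columns grow to the right and rows downward; lengths in m; the calibration is good to about 2 mm. A picture is of the moment at which its call begins: read the wrist's pose just before it. camera_model takes no time and is no camera call; for the wrist camera it gives the pose at the moment of the call.
- order.job_done(): hands the job in, once; it reports no verdict.
The state is a dict: "clock": time; "joint_pos": joint angles; "joint_vel": joint speeds; "tau": joint torques, N m; "eef_pos": TCP position; "tool_rot": TCP orientation; "ft_force": force on the tool from outside, world axes, zero at the start; "ft_torque": the same for the moment, N m; "grip_width": finger opening in m.
Only numpy, scipy, OpenCV 4.12 (cv2) and the standard library are available. Lean on these libraries where they do the work, as an engineer would, in place of code of your own. Each camera call takes 0.05 s, during which the arm holds its last target.

### The job

The access panel on top of the grey drive unit has been left slid open. Push it along its rails until it is fully shut against its end stop, then set a fingertip in the slot of the big round cam fastener on it and turn the fastener clockwise (seen from above) the quarter turn to its stop, so that the panel is locked. Only push and turn: pick nothing up, leave the loose parts lying around where they are and finish with the hand clear.

Things in the scene. Friction and masses are not known exactly. Their poses are not given: they have to be found in the camera images.
- case: Grey steel drive unit, fixed, 240 mm (x) by 470 (y) by 70 high; origin on its underside, on the long centre line, 200 mm from its +y end, 270 from its -y end. Top opening: y -30 to 170 mm, 180 mm wide. Two rails along y at x = +-96 mm (8 wide, tops at z = 80 mm); an end stop bar as high crosses at y = 180 mm.
- panel (a joint): Opening of the aluminium access panel, m: 0 = shut against the end stop, at most 0.12; shuts towards the case's +y. Plate 180 (x) by 220 (y) by 6 mm between the rails, top face 76 mm above the table; shut, it spans case y -40 to 180 mm. About 4 N of friction; stays where left; cannot lift. Push it by the fastener (in its slot or on its drum) or by its rear edge.
- cam (a joint): Turn of the cam fastener, rad: 0 = open, slot along the case's x; grows clockwise seen from above; 1.57 = locked, at its stop, slot along the case's y. Takes 0.08 N m; stays where left. A pawl below meets a keeper: panel well open, it turns only about 0.45; panel shut within 4 mm, it turns fully and then keeps the panel from sliding.
- slot (a point): Centre of the slot's mouth, on the fastener's vertical axis, 95 mm above the table. Steel drum 92 mm across, 19 mm high on the panel, at case x = 0, y = 90 mm minus the opening. Slot 28 mm wide, 76 long (38 either side of the axis), 16 deep, flat dark floor 79 mm above the table. The point's x axis runs along the slot and turns with it.
- slot_walls: The two steel blocks inside the drum that form the long walls of the slot, fixed to the fastener, 14 mm either side of its axis, tops 94 mm above the table; origin on the axis, 76 mm above the table. A fingertip in the slot pushes on them.
- hub: Brass platter hub, 80 mm in diameter, 60 mm high, stands beside the case; origin under its centre. Leave alone.
- cutting_head: Spare cutting head, matte black, about 70 by 85 by 62 mm; origin under its centre. Leave alone.
- spacer_a: Clear acrylic disc spacer, 60 mm in diameter, 10 mm thick, lying on top of the case near its -y end, behind the panel; origin under its centre. Leave alone.
- spacer_b: The other clear acrylic disc spacer, same size, lying on the table on the robot's side of the case; origin under its centre. Leave alone.
- puller: Chrome spindle puller lying on the table on the robot's side of the case, about 200 mm long (its x), 30 mm high with a knurled grip; origin on the underside near mid length. Leave alone.
- stylus_case: Closed black stylus case, 50 by 80 by 22 mm, beyond the case's +y end; origin under its centre. Leave alone.
- brush: Hand brush lying along its x axis beyond the case's -y end. Leave alone.

How it is judged:
By the outcome, as a careful person would: the job done as asked, in the order asked, and still so for the second after the job is handed in, with the robot touching nothing.
It also fails if it takes over 48 s, if anything falls off the work surface, if the arm or the gripper's body presses on something with over 40 N, if the wrist force passes 120 N, or if a joint passes its speed limit or range.

## Working session

There is one attempt and no reset: what is moved stays moved. The work goes in short steps, Python scripts to look and compute and a tool call to move; the robot and the scene stay as the last step left them, time stands still between calls to the robot, and variables do not carry over. Pictures are saved under pics/ and viewed, and the job is handed in when it is done.

Besides the shell and the picture viewer there is one more tool, called after "Call:" by a JSON object that holds its "api" and its "payload". carry_out: Moves the arm, as the interface text tells. Its arguments: {"type":"object","properties":{"moves":{"type":"array","items":{"type":"array","items":{"type":"number","minimum":-1,"maximum":1}}}},"required":["moves"]}

```bash
mkdir -p pics; ls; python3 - <<'E'
from workcell import bot, imaging, order
import cv2
print(bot.get_obs())
for n in ["scene","side","wrist"]:
    m=imaging.camera_model(n); print(n,m)
    cv2.imwrite(f"pics/{n}0.png",imaging.camera(n)[:,:,::-1])
E
```

```text
pics
{'clock': 0.0, 'joint_pos': array([1.27500729e+00, 2.41412291e-01, 3.70342562e-03, 1.33514937e+00,
       9.96423398e-06, 1.57081266e+00]), 'joint_vel': array([-0.00149509, -0.00030314, -0.00052297,  0.00132886, -0.00064434,
       -0.00102077]), 'tau': array([ 5.56987015e-04, -3.72315037e+01,  2.52410334e+01,  1.68899941e-02,
       -1.01510045e-04, -7.72108905e-06]), 'eef_pos': array([0.14557838, 0.47774125, 0.25540527]), 'tool_rot': array([ 8.03588504e-01,  5.95184385e-01, -8.31417134e-04,  6.09617019e-04]), 'ft_force': array([ 0.80458419, -0.1106461 ,  0.34749527]), 'ft_torque': array([-0.0503308 ,  0.04285601,  0.03884353]), 'grip_width': 0.0856628322341788}
scene {'fovy': 50.334700109806555, 'cx': 253.5139670221907, 'cy': 194.83614717443578, 'eye': array([1.39295834, 0.05712933, 0.77226002]), 'rotation': array([0.29158257, 0.29693414, 0.65953898, 0.62595372])}
side {'fovy': 51.60749511509481, 'cx': 258.81058169120473, 'cy': 189.23772672416897, 'eye': array([ 0.16310648, -0.68753009,  0.68100004]), 'rotation': array([ 0.44104174, -0.11491542, -0.23665121,  0.85806342])}
wrist {'fovy': 58.843262901433, 'cx': 255.01719384205626, 'cy': 182.99598282726927, 'eye': array([0.06791137, 0.50303735, 0.37331109]), 'rotation': array([-0.13038714, -0.09439338,  0.58746358,  0.79307983])}
```

View pics/scene0.png

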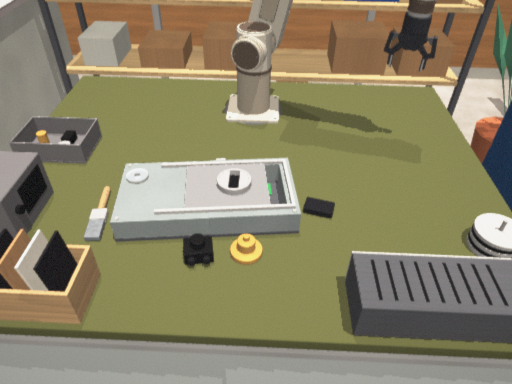

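View pics/side0.png

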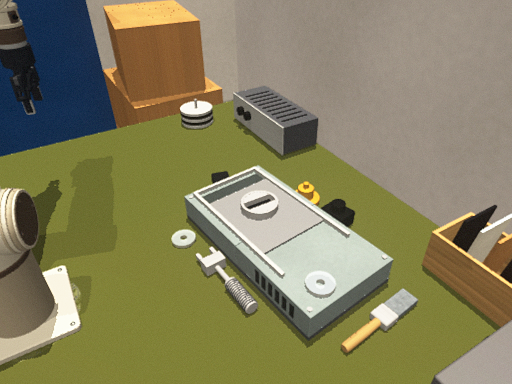

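View pics/wrist0.png

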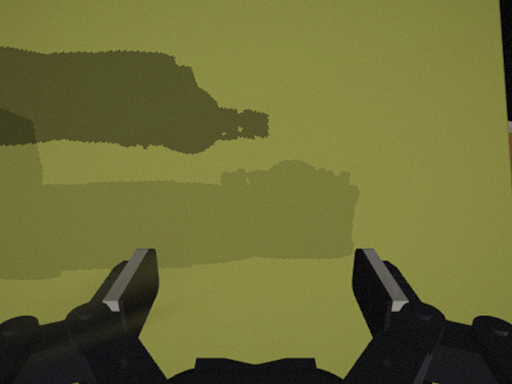

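The scene view shows the case at about (118–298, 160–235), with the slotted drum near (234,180) and the opening to its right. The side view shows the drum near (259,205). I'll zoom in to measure.

```bash
python3 - <<'E'
import cv2
a=cv2.imread("pics/scene0.png")[145:245,105:315]
b=cv2.imread("pics/side0.png")[155:335,170:400]
cv2.imwrite("pics/scz.png",cv2.resize(a,None,fx=3.8,fy=3.8,interpolation=cv2.INTER_CUBIC))
cv2.imwrite("pics/siz.png",cv2.resize(b,None,fx=3.3,fy=3.3,interpolation=cv2.INTER_CUBIC))
E
cat > h.py <<'E'
import numpy as np, cv2
from scipy.spatial.transform import Rotation as R
def ray(m,u,v):
    f=192/np.tan(np.radians(m['fovy']/2))
    d=np.array([(u-m['cx'])/f,-(v-m['cy'])/f,-1.0])
    return np.array(m['eye']),R.from_quat(m['rotation']).apply(d)
def onz(m,u,v,z):
    e,d=ray(m,u,v); return e+d*(z-e[2])/d[2]
def proj(m,p):
    f=192/np.tan(np.radians(m['fovy']/2))
    c=R.from_quat(m['rotation']).inv().apply(np.array(p)-m['eye'])
    return m['cx']+f*c[0]/-c[2], m['cy']-f*c[1]/-c[2]
def tri(l):
    A=np.zeros((3,3));b=np.zeros(3)
    for e,d in l:
        d=d/np.linalg.norm(d);P=np.eye(3)-np.outer(d,d);A+=P;b+=P@e
    return np.linalg.solve(A,b)
E
```

```text
(no output)
```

View pics/scz.png

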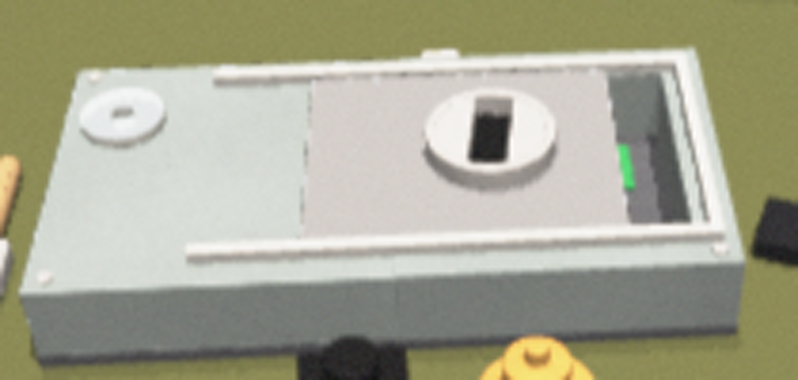

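View pics/siz.png

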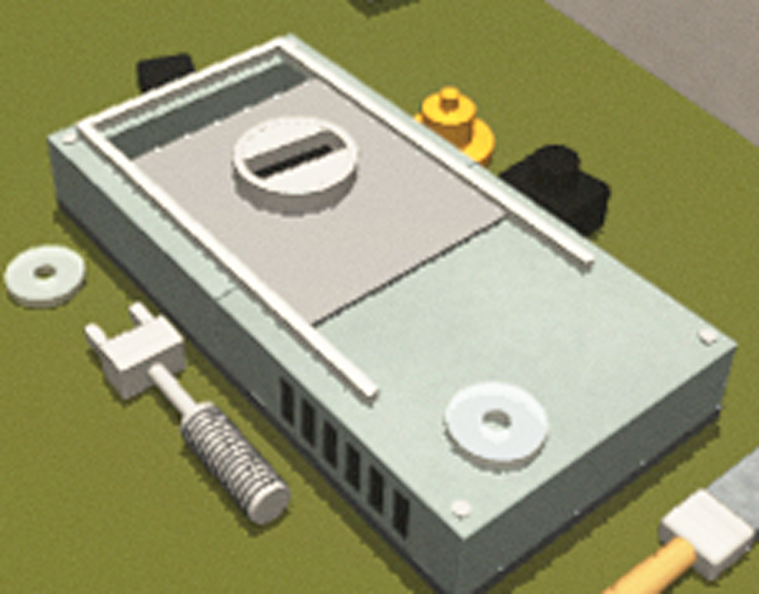

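```bash
python3 - <<'E'
from workcell import imaging
from h import *
S=imaging.camera_model("scene");D=imaging.camera_model("side")
c=lambda p:(105+p[0]/3.8-.37,145+p[1]/3.8-.37)
d=lambda p:(170+p[0]/3.3-.35,155+p[1]/3.3-.35)
P={'R-':((80,72),(462,537)),'R+':((695,50),(50,140)),'F+':((743,262),(290,37)),'F-':((22,292),(735,345)),'drumtop':((490,134),(295,157)),
 'plateR-':((312,80),(315,325)),'plateF-':((302,237),(507,214)),'drum base left':((425,140),(0,0))}
Q={}
for k,(a,b) in P.items():
    z=.095 if 'drum' in k else .076 if 'plate' in k else .07
    Q[k]=tri([ray(S,*c(a)),ray(D,*d(b))])
    print(k,Q[k].round(4),onz(S,*c(a),z).round(4),onz(D,*d(b),z).round(4))
E
```

```text
R- [ 0.4647 -0.3438  0.0692] [ 0.4659 -0.3435  0.07  ] [ 0.4643 -0.3441  0.07  ]
R+ [0.4078 0.1199 0.0688] [0.4076 0.1207 0.07  ] [0.4075 0.1163 0.07  ]
F+ [0.6434 0.1487 0.0689] [0.6448 0.1483 0.07  ] [0.6425 0.1474 0.07  ]
F- [ 0.7    -0.3152  0.069 ] [ 0.7005 -0.3139  0.07  ] [ 0.6995 -0.3167  0.07  ]
drumtop [ 0.5461 -0.026   0.0908] [ 0.5521 -0.0259  0.095 ] [ 0.5433 -0.0298  0.095 ]
plateR- [ 0.4756 -0.1668  0.0768] [ 0.4727 -0.1659  0.076 ] [ 0.4765 -0.1681  0.076 ]
plateF- [ 0.6486 -0.144   0.0781] [ 0.6446 -0.1431  0.076 ] [ 0.6509 -0.1443  0.076 ]
drum base left [ 0.4505 -0.0046  0.1505] [ 0.5615 -0.0703  0.095 ] [0.4371 0.298  0.095 ]
```

Call:
{"api": "carry_out", "payload": {"moves": [[-0.2,0.3,0,-0.09,1],[-0.4,0.6,0,-0.18,0.5],[-0.6,0.9,0,-0.27,0],[-0.69,1,0,-0.36,-0.43],[-0.69,1,0,-0.45,-0.43],[-0.69,1,0,-0.54,-0.43],[-0.69,1,0,-0.633,-0.43],[-0.69,1,0,-0.633,-0.43]]}}

```text
clock: 0.95
eef_pos: [0.2213, 0.3829, 0.2561]
tool_rot: [0.423, 0.906, -0.0, -0.0]
ft_force: [0.6, 0.1, -0.6]
grip_width: 0.0243
```

```bash
cat > st.py <<'E'
from workcell import bot
from h import *
o=bot.get_obs()
r=R.from_quat(o['tool_rot']).as_matrix()
print('t',round(o['clock'],2),'q',o['joint_pos'].round(3),'pos',o['eef_pos'].round(4),'F',o['ft_force'].round(1),'T',o['ft_torque'].round(2),'w',round(o['grip_width'],4))
print('yaw x',np.degrees(np.arctan2(r[1,0],r[0,0])).round(2),'z',r[:,2].round(4))
import sys
if len(sys.argv)>2:
    d=np.array([float(a) for a in sys.argv[1:4]])-o['eef_pos']
    print('tool delta/0.1',(r.T@d/0.1).round(3))
E
python3 st.py .5453 -.0272 .255
```

```text
t 0.95 q [ 1.047  0.127 -0.136  1.308 -0.     0.349] pos [0.2213 0.3829 0.2561] F [ 0.6  0.1 -0.6] T [ 0.01 -0.01 -0.02] w 0.0243
yaw x 129.99 z [-3.e-04 -5.e-04 -1.e+00]
tool delta/0.1 [-5.224 -0.153  0.012]
```

Call:
{"api": "carry_out", "payload": {"moves": [[-0.4,0,0,-0.09,-0.43],[-0.8,0,0,-0.18,-0.43],[-1,0,0,-0.27,-0.43],[-1,0,0,-0.36,-0.43],[-1,0,0,-0.45,-0.43],[-1,0,0,-0.54,-0.43],[-1,0,0,-0.633,-0.43]]}}

```text
clock: 1.65
eef_pos: [0.2856, 0.3064, 0.2562]
tool_rot: [-0.062, 0.998, -0.0, -0.0]
ft_force: [-1.4, 0.3, 0.5]
grip_width: 0.0247
```

```bash
python3 st.py .5453 -.0272 .255
```

```text
t 1.65 q [ 0.82   0.08  -0.189  1.302 -0.    -0.874] pos [0.2856 0.3064 0.2562] F [-1.4  0.3  0.5] T [-0.03 -0.02  0.03] w 0.0247
yaw x -172.89 z [-2.e-04 -3.e-04 -1.e+00]
tool delta/0.1 [-2.164 -3.632  0.012]
```

Call:
{"api": "carry_out", "payload": {"moves": [[-0.3,-0.4,0,0,-0.43],[-0.6,-0.8,0,0,-0.43],[-0.72,-0.95,0,0,-0.43]]}}

```text
clock: 1.95
eef_pos: [0.3703, 0.219, 0.2562]
tool_rot: [-0.058, 0.998, -0.0, 0.0]
ft_force: [-0.3, 0.7, -0.1]
grip_width: 0.0247
```

Call:
{"api": "carry_out", "payload": {"moves": [[-0.3,-0.4,0,0,-0.43],[-0.6,-0.8,0,0,-0.43],[-0.72,-0.95,0,0,-0.43]]}}

```text
clock: 2.25
eef_pos: [0.4539, 0.1328, 0.2561]
tool_rot: [-0.057, 0.998, -0.0, 0.0]
ft_force: [-0.1, 0.4, 0.8]
grip_width: 0.0242
```

Call:
{"api": "carry_out", "payload": {"moves": [[-0.3,-0.4,0,0,-0.43],[-0.6,-0.8,0,0,-0.43],[-0.72,-0.95,0,0,-0.43],[-0.72,-0.95,0,0,-0.43],[-0.72,-0.95,0,0,-0.43]]}}

```text
clock: 2.75
eef_pos: [0.5343, 0.0499, 0.2557]
tool_rot: [-0.06, 0.998, 0.0, -0.001]
ft_force: [0.1, 0.2, -0.7]
grip_width: 0.0244
```

```bash
cat > snap.py <<'E'
import sys,json
from workcell import imaging
import cv2
n=sys.argv[1]
m=imaging.camera_model("wrist"); im=imaging.camera("wrist")
cv2.imwrite(f"pics/{n}.png",im[:,:,::-1])
json.dump({k:(v.tolist() if hasattr(v,'tolist') else v) for k,v in m.items()},open(f"pics/{n}.json","w"))
print(m['eye'])
E
python3 st.py .5453 -.0272 .255; python3 snap.py w1
```

```text
t 2.75 q [ 0.093  0.315  0.104  1.362  0.    -1.597] pos [0.5343 0.0499 0.2557] F [ 0.1  0.2 -0.7] T [ 0.03  0.03 -0.  ] w 0.0244
yaw x -173.16 z [-1.7e-03  3.0e-04 -1.0e+00]
tool delta/0.1 [-0.017 -0.778  0.006]
[ 0.5445354  -0.02997221  0.373444  ]
```

View pics/w1.png

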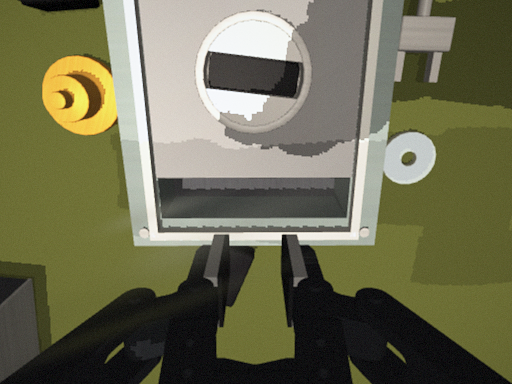

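The wrist view shows the drum at about (253,72). The slot is tilted a few degrees, from (206,66) to (299,80). I'll measure it with masks, then take a second view.

Call:
{"api": "carry_out", "payload": {"moves": [[0,-0.3,0,0,-0.43],[-0.01,-0.4,0,0,-0.43],[-0.01,-0.4,0,0,-0.43],[-0.01,-0.4,0,0,-0.43]]}}

```text
clock: 3.2
eef_pos: [0.5401, 0.0113, 0.2565]
tool_rot: [-0.061, 0.998, 0.0, 0.0]
ft_force: [-0.2, -1.1, -0.4]
grip_width: 0.0244
```

```bash
python3 snap.py w2; cat > meas.py <<'E'
import sys,json
from h import *
ctr=[];rays=[]
for n,box in zip(sys.argv[1::2],sys.argv[2::2]):
    m=json.load(open(f"pics/{n}.json")); im=cv2.imread(f"pics/{n}.png")
    x0,y0,x1,y1=map(int,box.split(','))
    g=im.max(axis=2); mk=np.zeros(g.shape,np.uint8); mk[y0:y1,x0:x1]=(g[y0:y1,x0:x1]<70)*255
    mk=cv2.morphologyEx(mk,cv2.MORPH_CLOSE,np.ones((5,5)))
    cs,_=cv2.findContours(mk,cv2.RETR_EXTERNAL,cv2.CHAIN_APPROX_NONE)
    c=max(cs,key=cv2.contourArea)
    # project the contour onto the floor plane
    w=np.array([onz(m,*p[0],.079)[:2] for p in c])
    rc=cv2.minAreaRect((w*1e4).astype(np.float32))
    b=cv2.boxPoints(rc)/1e4
    e=sorted([(np.linalg.norm(b[(i+1)%4]-b[i]),b[(i+1)%4]-b[i]) for i in range(2)],key=lambda t:-t[0])
    v=e[0][1]; v=v if v[0]>0 else -v
    print(n,'area',cv2.contourArea(c),'bb',cv2.boundingRect(c),'center',(np.array(rc[0])/1e4).round(4),'LxW',[round(t[0]*1e3,1) for t in e],'slot dir deg',np.degrees(np.arctan2(v[1],v[0])).round(2))
E
python3 meas.py w1 190,40,315,110; python3 st.py .5453 -.0272 .255
```

```text
[ 0.55042333 -0.06852195  0.37425542]
w1 area 3299.5 bb (204, 52, 99, 46) center [ 0.545  -0.0256] LxW [np.float32(81.4), np.float32(28.1)] slot dir deg 0.36
t 3.25 q [ 2.100e-02  3.210e-01  1.140e-01  1.364e+00  1.000e-03 -1.673e+00] pos [0.5402 0.0114 0.2565] F [-0.4  0.3 -1.3] T [ 0.01 -0.   -0.02] w 0.0244
yaw x -172.96 z [-0.e+00  5.e-04 -1.e+00]
tool delta/0.1 [-0.003 -0.39   0.014]
```

View pics/w2.png

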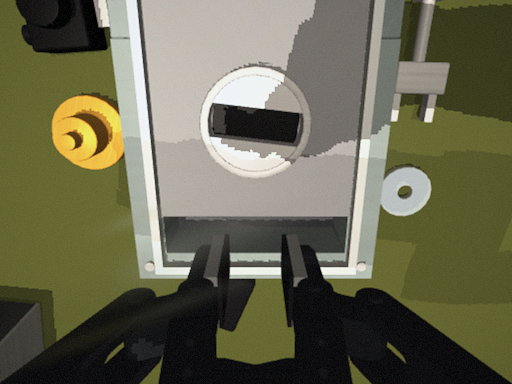

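The second view shows the drum rim centred near (256,122) and the slot from (209,112) to (300,132).

```bash
python3 meas.py w1 190,40,315,110 w2 195,95,312,150; python3 - <<'E'
import json
from h import *
from scipy.spatial.transform import Rotation as R
rs=[]
for n,box in (("w1",(190,5,316,138)),("w2",(195,60,316,182))):
    im=cv2.imread(f"pics/{n}.png"); m=json.load(open(f"pics/{n}.json"))
    x0,y0,x1,y1=box
    g=cv2.cvtColor(im[y0:y1,x0:x1],cv2.COLOR_BGR2GRAY)
    c=cv2.HoughCircles(cv2.GaussianBlur(g,(5,5),1),cv2.HOUGH_GRADIENT,1,200,param1=80,param2=15,minRadius=46,maxRadius=64)
    u,v,r=c[0,0]; u+=x0;v+=y0
    print(n,u,v,r,onz(m,u,v,.095)); rs.append(ray(m,u,v))
print(tri(rs))
E
```

```text
w1 area 3299.5 bb (204, 52, 99, 46) center [ 0.545  -0.0256] LxW [np.float32(81.4), np.float32(28.1)] slot dir deg 0.36
w2 area 2748.5 bb (208, 104, 95, 42) center [ 0.5449 -0.0237] LxW [np.float32(81.4), np.float32(28.2)] slot dir deg 0.26
w1 253.5 72.5 59.0 [ 0.54490948 -0.02770574  0.095     ]
w2 255.5 122.5 55.0 [ 0.54499177 -0.02778582  0.095     ]
[ 0.54494468 -0.02769521  0.09434322]
```

```bash
python3 st.py .5449 -.0277 .1565
```

```text
t 3.25 q [ 2.100e-02  3.210e-01  1.140e-01  1.364e+00  1.000e-03 -1.673e+00] pos [0.5402 0.0114 0.2565] F [-0.4  0.3 -1.3] T [ 0.01 -0.   -0.02] w 0.0244
yaw x -172.96 z [-0.e+00  5.e-04 -1.e+00]
tool delta/0.1 [ 0.001 -0.395  0.999]
```

Call:
{"api": "carry_out", "payload": {"moves": [[0,-0.2,0,0.03,-0.43],[0,-0.395,0.3,0.075,-0.43],[0,-0.395,0.6,0.075,-0.43],[0,-0.395,0.9,0.075,-0.43],[0,-0.395,1,0.075,-0.43],[0,-0.395,1,0.075,-0.43],[0,-0.395,1,0.075,-0.43]]}}

```text
clock: 3.95
eef_pos: [0.5461, -0.0283, 0.1575]
tool_rot: [-0.003, 1.0, -0.0, 0.001]
ft_force: [0.4, 0.6, 0.2]
grip_width: 0.0242
```

```bash
python3 st.py .5449 -.0277 .122; python3 snap.py w3
```

```text
t 3.95 q [-0.052  0.392 -0.047  1.13   0.    -1.628] pos [ 0.5461 -0.0283  0.1575] F [0.4 0.6 0.2] T [-0.01 -0.01  0.03] w 0.0242
yaw x -179.71 z [ 0.0017 -0.     -1.    ]
tool delta/0.1 [0.013 0.006 0.355]
[ 0.54665973 -0.10864423  0.27533669]
```

View pics/w3.png

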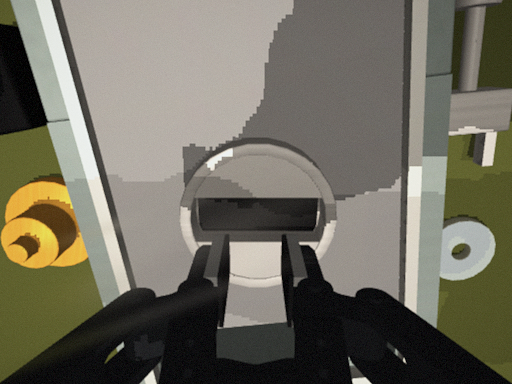

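Call:
{"api": "carry_out", "payload": {"moves": [[0.01,0.005,0.2,0,-0.43],[0.01,0.005,0.32,0,-0.43],[0.01,0.005,0.36,0,-0.43],[0.01,0.005,0.4,0,-0.43],[0.01,0.005,0.4,0,-0.43]]}}

```text
clock: 4.5
eef_pos: [0.5445, -0.0283, 0.1163]
tool_rot: [-0.002, 1.0, -0.0, -0.0]
ft_force: [0.8, -0.1, -0.8]
grip_width: 0.0245
```

```bash
python3 st.py .5449 -.0277 .107; python3 snap.py w4
```

```text
t 4.5 q [-0.052  0.428 -0.109  1.034 -0.    -1.627] pos [ 0.5445 -0.0283  0.1163] F [ 0.8 -0.1 -0.8] T [-0.04 -0.05 -0.01] w 0.0245
yaw x -179.76 z [-0. -0. -1.]
tool delta/0.1 [-0.004  0.006  0.093]
[ 0.54509976 -0.10870053  0.2341547 ]
```

View pics/w4.png

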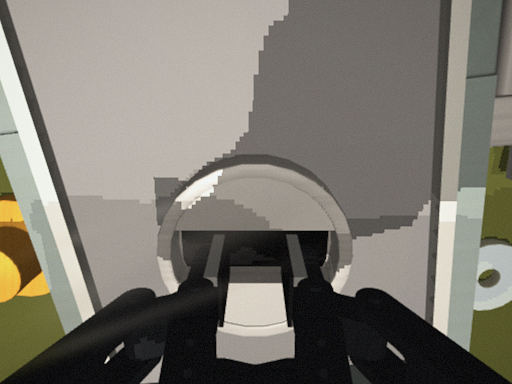

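The fingertips are entering the slot: pads at (215,235) and (293,235), slot mouth from 182 to 328.

Call:
{"api": "carry_out", "payload": {"moves": [[0,0.005,0.03,0,-0.43],[0,0.005,0.06,0,-0.43],[0,0.005,0.07,0,-0.43],[0,0.005,0.07,0,-0.43]]}}

```text
clock: 4.95
eef_pos: [0.5442, -0.0278, 0.1091]
tool_rot: [-0.002, 1.0, 0.0, -0.0]
ft_force: [-0.7, -0.2, -0.2]
grip_width: 0.0241
```

```bash
python3 st.py .5387 .0264 .107
```

```text
t 4.95 q [-0.051  0.435 -0.119  1.017  0.    -1.626] pos [ 0.5442 -0.0278  0.1091] F [-0.7 -0.2 -0.2] T [-0.03  0.    0.03] w 0.0241
yaw x -179.76 z [-4.e-04  0.e+00 -1.e+00]
tool delta/0.1 [0.053 0.542 0.021]
```

Call:
{"api": "carry_out", "payload": {"moves": [[0.006,0.05,0,0,-0.43],[0.012,0.1,0,0,-0.43],[0.018,0.15,0,0,-0.43],[0.024,0.2,0,0,-0.43],[0.031,0.25,0,0,-0.43],[0.037,0.3,0,0,-0.43],[0.043,0.35,0,0,-0.43],[0.049,0.4,0,0,-0.43],[0.055,0.45,0,0,-0.43],[0.061,0.5,0,0,-0.43],[0.061,0.5,0,0,-0.43]]}}

```text
clock: 6.05
eef_pos: [0.5379, 0.0234, 0.1094]
tool_rot: [-0.003, 1.0, 0.001, -0.0]
ft_force: [0.8, -1.0, 0.3]
grip_width: 0.0247
```

```bash
python3 st.py .5387 .0264 .107; python3 snap.py w5
```

```text
t 6.05 q [ 0.043  0.423 -0.137  1.011  0.002 -1.534] pos [0.5379 0.0234 0.1094] F [ 0.8 -1.   0.3] T [-0.24 -0.09  0.02] w 0.0247
yaw x -179.69 z [-2.0e-04  1.7e-03 -1.0e+00]
tool delta/0.1 [-0.008  0.03   0.024]
[ 0.53867971 -0.0571265   0.22705793]
```

View pics/w5.png

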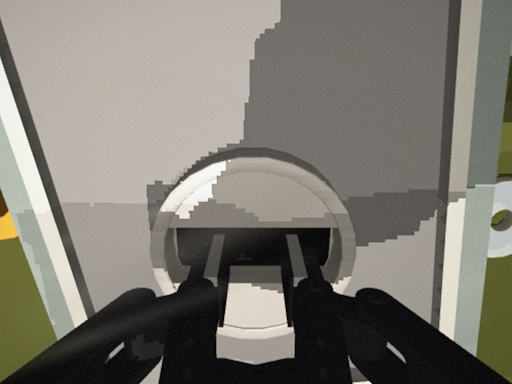

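The panel has moved along with the hand, with the slot still at (176–330, 230) and the fingers inside. I'll continue in small steps to feel for the stop.

Call:
{"api": "carry_out", "payload": {"moves": [[0.004,0.03,0,0,-0.43],[0.007,0.06,0,0,-0.43],[0.007,0.06,0,0,-0.43]]}}

```text
clock: 6.4
eef_pos: [0.5371, 0.0284, 0.1094]
tool_rot: [-0.002, 1.0, 0.0, -0.0]
ft_force: [-0.2, -3.4, 0.7]
grip_width: 0.0241
```

```bash
python3 st.py .5387 .0264 .107
```

```text
t 6.4 q [ 0.053  0.422 -0.138  1.01   0.    -1.523] pos [0.5371 0.0284 0.1094] F [-0.2 -3.4  0.7] T [-0.59  0.04  0.02] w 0.0241
yaw x -179.74 z [-3.e-04  3.e-04 -1.e+00]
tool delta/0.1 [-0.016 -0.02   0.024]
```

Call:
{"api": "carry_out", "payload": {"moves": [[0.004,0.02,0,0,-0.43],[0.004,0.03,0,0,-0.43],[0.004,0.03,0,0,-0.43]]}}

```text
clock: 6.7
eef_pos: [0.537, 0.029, 0.1094]
tool_rot: [-0.001, 1.0, -0.002, 0.0]
ft_force: [1.1, -9.7, 1.2]
grip_width: 0.0245
```

```bash
python3 st.py .5387 .0264 .107;  python3 - <<'E'
from workcell import imaging
import cv2
cv2.imwrite("pics/side6.png",cv2.resize(imaging.camera("side")[155:265,170:350,::-1],None,fx=4,fy=4,interpolation=cv2.INTER_CUBIC))
E
```

```text
t 6.7 q [ 0.056  0.422 -0.139  1.01  -0.005 -1.517] pos [0.537  0.029  0.1094] F [ 1.1 -9.7  1.2] T [-1.98 -0.09  0.02] w 0.0245
yaw x -179.85 z [ 3.e-04 -5.e-03 -1.e+00]
tool delta/0.1 [-0.017 -0.026  0.025]
```

View pics/side6.png

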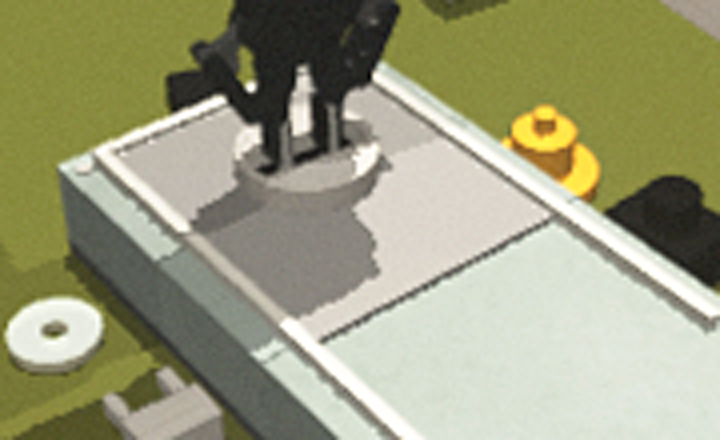

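Call:
{"api": "carry_out", "payload": {"moves": [[0,0.02,0,0,-0.43],[0,0.02,0,0,-0.43]]}}

```text
clock: 6.95
eef_pos: [0.537, 0.0292, 0.1095]
tool_rot: [-0.001, 1.0, -0.004, 0.0]
ft_force: [0.6, -14.4, 1.3]
grip_width: 0.0246
```

```bash
python3 st.py
```

```text
t 6.95 q [ 0.059  0.422 -0.138  1.01  -0.009 -1.513] pos [0.537  0.0292 0.1095] F [  0.6 -14.4   1.3] T [-3.07 -0.08  0.05] w 0.0246
yaw x -179.92 z [ 4.0e-04 -8.9e-03 -1.0e+00]
```

Call:
{"api": "carry_out", "payload": {"moves": [[-0.01,-0.05,0,0,-0.43],[-0.013,-0.075,0,0,-0.43],[-0.013,-0.075,0,0,-0.43]]}}

```text
clock: 7.25
eef_pos: [0.5381, 0.0261, 0.1092]
tool_rot: [-0.002, 1.0, 0.001, -0.0]
ft_force: [-0.1, 0.2, -1.1]
grip_width: 0.0246
```

```bash
python3 st.py .5384 .0265 .109; python3 snap.py w7
```

```text
t 7.25 q [ 0.048  0.424 -0.136  1.011  0.002 -1.527] pos [0.5381 0.0261 0.1092] F [-0.1  0.2 -1.1] T [0.01 0.01 0.03] w 0.0246
yaw x -179.75 z [-5.0e-04  1.6e-03 -1.0e+00]
tool delta/0.1 [-0.003  0.004  0.002]
[ 0.53880521 -0.05440436  0.22687664]
```

View pics/w7.png

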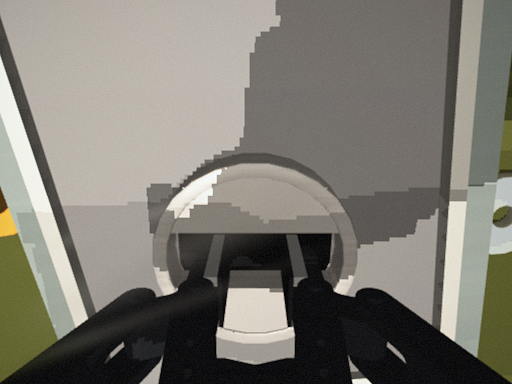

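Call:
{"api": "carry_out", "payload": {"moves": [[0,0,0,0.07,-0.43],[0,0,0,0.14,-0.43],[0,0,0,0.21,-0.43],[0,0,0,0.28,-0.43],[0,0,0,0.35,-0.43],[0,0,0,0.42,-0.43],[0,0,0,0.49,-0.43],[0,0,0,0.5,-0.43],[0,0,0,0.5,-0.43]]}}

```text
clock: 8.2
eef_pos: [0.5377, 0.0262, 0.1092]
tool_rot: [0.38, 0.925, 0.0, -0.001]
ft_force: [-1.5, 0.6, 0.2]
grip_width: 0.0241
```

```bash
python3 st.py .5384 .0265 .109; python3 snap.py w8
```

```text
t 8.2 q [ 4.800e-02  4.240e-01 -1.360e-01  1.011e+00  1.000e-03 -7.440e-01] pos [0.5377 0.0262 0.1092] F [-1.5  0.6  0.2] T [-0.02  0.33  0.04] w 0.0241
yaw x 135.38 z [-1.1e-03  6.0e-04 -1.0e+00]
tool delta/0.1 [-0.003  0.007  0.002]
[ 0.48083562 -0.03075123  0.22699024]
```

View pics/w8.png

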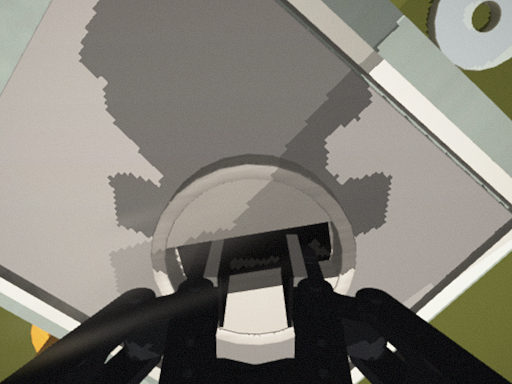

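The cam turns with the hand, and the slot trails it by about 9°: edge from (178,248) to (330,222). I'll continue towards the stop.

Call:
{"api": "carry_out", "payload": {"moves": [[0,0,0,0.07,-0.43],[0,0,0,0.14,-0.43],[0,0,0,0.21,-0.43],[0,0,0,0.28,-0.43],[0,0,0,0.35,-0.43],[0,0,0,0.42,-0.43],[0,0,0,0.49,-0.43],[0,0,0,0.52,-0.43],[0,0,0,0.52,-0.43]]}}

```text
clock: 9.15
eef_pos: [0.5383, 0.0263, 0.1092]
tool_rot: [0.716, 0.698, 0.0, -0.0]
ft_force: [-0.7, 0.9, -0.1]
grip_width: 0.0242
```

```bash
python3 st.py .5384 .0265 .109; python3 snap.py w9
```

```text
t 9.15 q [ 4.800e-02  4.240e-01 -1.360e-01  1.011e+00  1.000e-03  7.300e-02] pos [0.5383 0.0263 0.1092] F [-0.7  0.9 -0.1] T [ 0.26  0.07 -0.01] w 0.0242
yaw x 88.55 z [-0.      0.0012 -1.    ]
tool delta/0.1 [0.002 0.001 0.002]
[0.45698496 0.02947354 0.22702381]
```

View pics/w9.png

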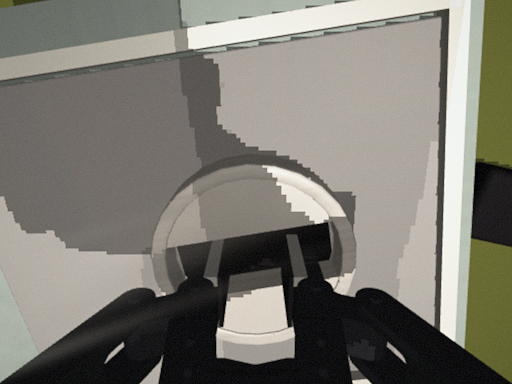

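The slot edge, (178,248) to (330,223), is nearly parallel to the rail at the top. I'll press on until the stop's torque shows.

Call:
{"api": "carry_out", "payload": {"moves": [[0,0,0,0.025,-0.43],[0,0,0,0.04,-0.43],[0,0,0,0.04,-0.43]]}}

```text
clock: 9.5
eef_pos: [0.5383, 0.026, 0.1093]
tool_rot: [0.738, 0.675, 0.0, -0.0]
ft_force: [0.4, 2.0, -0.5]
grip_width: 0.0245
```

```bash
python3 st.py
```

```text
t 9.5 q [ 0.048  0.424 -0.136  1.011  0.     0.136] pos [0.5383 0.026  0.1093] F [ 0.4  2.  -0.5] T [0.35 0.06 0.4 ] w 0.0245
yaw x 84.96 z [ 1.e-04  5.e-04 -1.e+00]
```

Call:
{"api": "carry_out", "payload": {"moves": [[0,0,0,0.02,-0.43],[0,0,0,0.03,-0.43],[0,0,0,0.03,-0.43]]}}

```text
clock: 9.8
eef_pos: [0.5383, 0.026, 0.1093]
tool_rot: [0.753, 0.658, 0.0, -0.0]
ft_force: [-0.3, 0.6, -0.3]
grip_width: 0.0244
```

```bash
python3 st.py; python3 snap.py w10
```

```text
t 9.8 q [ 0.048  0.424 -0.136  1.011  0.     0.182] pos [0.5383 0.026  0.1093] F [-0.3  0.6 -0.3] T [ 0.36 -0.02  1.47] w 0.0244
yaw x 82.33 z [ 2.e-04  2.e-04 -1.e+00]
[0.45771397 0.03810872 0.22712462]
```

View pics/w10.png

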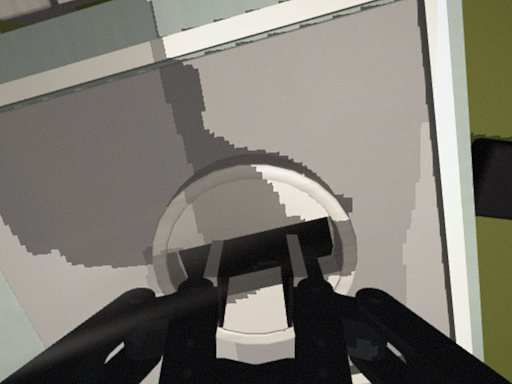

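Torque has risen to 1.47 N m, well above the 0.08 needed to turn it, so the cam is at its stop. I'll unload and lift out.

Call:
{"api": "carry_out", "payload": {"moves": [[0,0,0,-0.07,-0.43],[0,0,0,-0.14,-0.43],[0,0,0,-0.14,-0.43],[0,0,-0.1,-0.14,-0.43],[0,0,-0.3,-0.14,-0.43],[0,0,-0.6,-0.14,-0.43],[0,0,-1,-0.14,-0.43],[0,0,-1,-0.14,-0.43]]}}

```text
clock: 10.65
eef_pos: [0.5418, 0.0255, 0.2162]
tool_rot: [0.678, 0.735, 0.004, 0.004]
ft_force: [0.1, -0.0, -0.0]
grip_width: 0.0239
```

Call:
{"api": "carry_out", "payload": {"moves": [[-0.2,0,-0.4,0,-0.43],[-0.5,-0.3,-0.6,0,-0.43],[-0.9,-0.6,-0.6,0,-0.43],[-0.9,-0.6,-0.6,0,-0.43],[-0.9,-0.6,-0.6,0,-0.43]]}}

```text
clock: 11.15
eef_pos: [0.4855, -0.0701, 0.27]
tool_rot: [0.679, 0.734, 0.0, 0.0]
ft_force: [-0.3, 0.3, 0.5]
grip_width: 0.0245
```

```bash
python3 st.py; python3 snap.py w11; python3 - <<'E'
from workcell import imaging
import cv2
cv2.imwrite("pics/side11.png",cv2.resize(imaging.camera("side")[155:335,170:400,::-1],None,fx=3.3,fy=3.3,interpolation=cv2.INTER_CUBIC))
cv2.imwrite("pics/scene11.png",cv2.resize(imaging.camera("scene")[145:275,105:315,::-1],None,fx=3.8,fy=3.8,interpolation=cv2.INTER_CUBIC))
E
```

```text
t 11.15 q [-0.143  0.215  0.008  1.362  0.    -0.222] pos [ 0.4855 -0.0701  0.27  ] F [-0.3  0.3  0.5] T [ 0.05  0.02 -0.01] w 0.0245
yaw x 94.49 z [ 0.0012 -0.     -1.    ]
[ 0.40427172 -0.07521733  0.38766072]
```

View pics/w11.png

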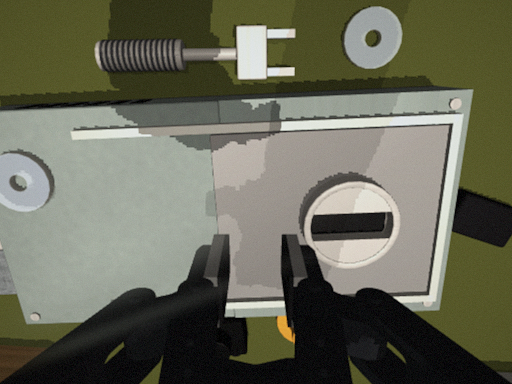

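View pics/side11.png

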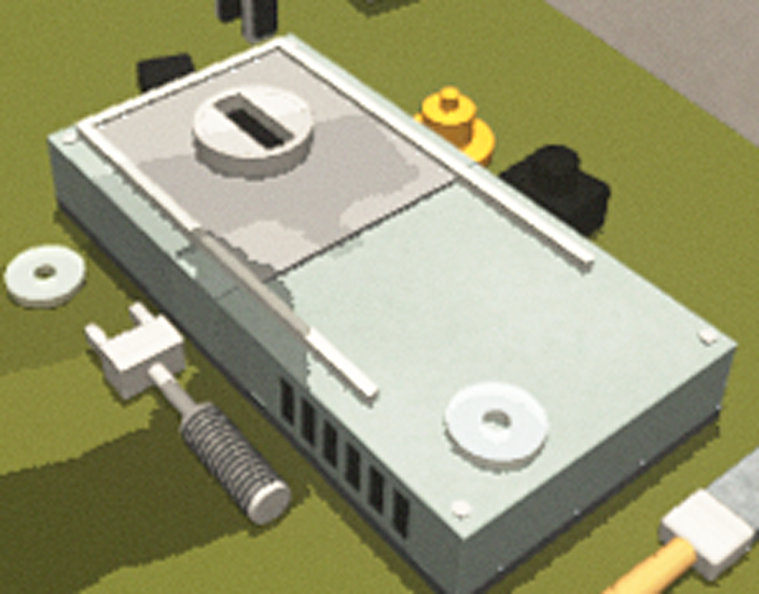

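View pics/scene11.png

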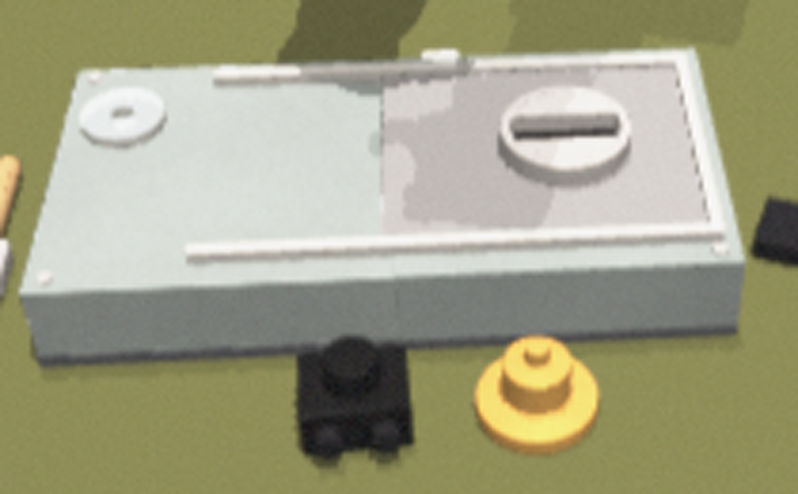

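All views show the panel shut against the end bar, with the slot along the case, the spacers and puller unmoved, and the hand clear. I'll check the slot angle numerically.

```bash
python3 meas.py w11 305,200,395,245; python3 - <<'E'
import json
from h import *
m=json.load(open("pics/w11.json"))
# top inner/outer rail edge line on robot side, endpoints at z=.08, and stop bar
a=onz(m,72,132,.08);b=onz(m,450,118,.08);d=b-a
print(np.degrees(np.arctan2(d[1],d[0])))
im=cv2.imread("pics/w11.png")
cv2.imwrite("pics/z11.png",cv2.resize(im[85:310,280:480],None,fx=2.6,fy=2.6,interpolation=cv2.INTER_CUBIC))
E
```

```text
w11 area 1911.0 bb (311, 212, 82, 29) center [0.5454 0.0318] LxW [np.float32(80.7), np.float32(27.7)] slot dir deg -82.99
96.59161722217442
```

View pics/z11.png

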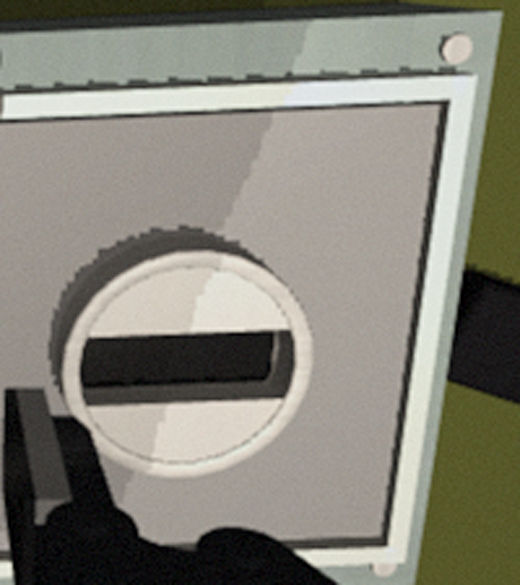

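The slot direction measures -83.0° and the case's y axis is at 97° (the same line), so the cam is at the full quarter turn. The panel edge sits against the end bar.

```bash
python3 -c "
from workcell import order
print(order.job_done())"
```

```text
the job is handed in; nothing more can be done
None
```

The panel is shut against its end stop and the cam fastener is turned clockwise to its own stop. The job was handed in at about 11.3 s on the robot's clock.

- **Panel:** I set both fingertips in the slot and pushed the panel about 54 mm along its rails. It stopped firmly at about 14 N, against roughly 4 N of sliding friction. The images show no gap at the end bar.
- **Cam:** Pressing on past the quarter turn, the torque rose to 1.47 N m, where 0.08 N m turns the cam. The slot measures -83.0°. The case's long axis is at 97.0° from the corners, which is the same line. A rough check from the rail gave 96.6°.
- **Rest of the scene:** The hand is raised clear and reads about 0 N. The spacers, puller, hub, cutting head and stylus case look unmoved; the last pictures show only part of the brush, so I could not fully check it.

One check disagreed. The slot centre found from its dark floor was a few millimetres off the one from the drum rim, because the slot walls hide part of the floor. I used the rim, and its triangulated height of 94.3 mm agrees with the stated 95 mm. No final check failed.

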